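# Switch off the microscope lamp and wedge its cover open

### The job

The lamp in the microscope base has to come out: first turn the dimmer knob fully anticlockwise (seen from above) to its off stop. Then take the wooden wedge by its tab and push its thin end along the bench under the front edge of the lamp cover until that edge has lifted about 5 mm, and finish there still gripping the wedge, with the wedge flat on the bench and the cover resting on it alone, not touched by the robot. Leave the other things on the bench where they are.

Things in the scene. Friction and masses are not known exactly. Their poses are not given: they have to be found in the camera images.
- scope_base: White microscope base, head taken off, fixed. Origin: on the bench below the middle of the shut cover's front edge; x points from that edge into the base (the way to push), y left. Cover: x 0 to 190, y -60 to 60 mm, top at z 44; its front 80 mm overhang the bench with an 8 mm gap, behind is a foot. Control block with dimmer: x 0 to 210, y 67 to 167 mm, 45 high; socket 75 high at (165, 117)
- cover: White lamp cover with a black round stage disc, 190 x 120 x 36 mm, 0.5 kg, hinged along its rear lower edge; swings up freely and falls shut by its own weight (about 2.5 N at the front edge). Origin: on the hinge axis, 190 mm behind the front edge, 8 mm above the bench
- cover_lip (a point): Middle of the lower front edge of the lamp cover, straight above the origin of the microscope base; 8 mm above the bench when shut, so 13 mm when lifted by 5 mm
- dimmer (a joint): Angle of the dimmer knob (rad): 0 at the off stop, fully anticlockwise seen from above, growing clockwise to 4.7; starts between 0.6 and 1.35. Stays where it is left; turns with about 0.04 N m. At 0 its grip bar lies along the base's x axis, the white mark towards the front
- dimmer_grip (a point): On the vertical axis of the dimmer knob, inside its black grip bar (38 mm long, 14 mm wide; bar top 7 mm above this point, foot disc 40 mm across 23 mm below it). 82 mm above the bench, at x 60, y 117 mm in the base's frame
- wedge: Light wooden wedge, 105 x 40 mm, about 90 g, with an upright grip tab on its thick end: 26 mm long (x), 16 wide (y), from 18 to 61 mm high. Origin: on the underside below the tab's centre; x towards the thin end. Underside x -15 to 90; slope 1 in 5, from 3 mm high at x 90 to 18 at x 15, flat behind. Dark line across the slope at x 40 (13 mm high): with it at the cover's edge the lift is 5 mm
- wedge_tip (a point): Middle of the lower edge of the wedge's thin end, 90 mm from the wedge's origin along its x axis
- wood_block: plain flat rectangular block of the same light wood, 100 x 40 x 18 mm, no slope and no tab; not needed. Origin: centre of its underside
- petri_dish: shallow round glass dish, 90 mm across, 16 mm high; bystander. Origin: centre of its underside
- sample_jar: closed glass jar, 48 mm across, 70 mm high; bystander. Origin: centre of its underside
- eyepiece: black and steel microscope eyepiece standing upright, 34 mm across, 60 mm high; bystander. Origin: centre of its underside
- forceps: steel forceps lying flat, 128 mm long, 8 mm thick; bystander. Origin: middle, on the bench
- slide_tray: open grey plastic tray, 85 x 110 x 22 mm; bystander. Origin: centre of its underside
- beaker: open glass beaker, 60 mm across, 75 mm high; bystander. Origin: centre of its underside
There are look-alikes about, which are no part of the job. Leave any green or purple look-alike of the wedge alone.

How it is judged:
By the outcome, as a careful person would: the job done as asked, in the order asked, and still so for the second after the job is handed in, while the arm keeps its last pose, push and grip.
It also fails if it takes over 58 s, if anything falls off the work surface, if the arm or the gripper's body presses on something with over 40 N, if the wrist force passes 120 N, or if a joint passes its speed limit or range.

### The arm

A 6-joint arm with a two-finger parallel gripper is mounted at the origin on the work surface. World frame = base frame: x ahead of the robot, y to its left, z up, the work surface at z = 0. Lengths are in m, angles in rad, forces in N, time in s.
With the tool pointing down it reaches from about 0.425 to 0.95 m from the base axis. Payload 3.5 kg.
Tool frame: the origin (TCP) lies midway between the tips of the shut fingers; the grasp point (between the pads) lies 19 mm behind it; z points along the fingers, y is the line along which they close (so a half turn about z gives the same grasp; the last joint's range is limited). The gripper opens to 85 mm and grips with 20 to 120 N. Pads are 22 mm wide; open, the fingers measure 114 mm over their backs; the gripper's body (76 mm by 85 mm) begins 54 mm behind the grasp point. The pads swing forward as they close: fully open they stand 13 mm farther back than shut.
Start: joints at [-1.486, 0.286, 1.577, -0, 1.279, -0.15], TCP at [0.157, -0.656, 0.231] pointing down, gripper open.
Joint ranges: [-2.77, 2.77], [-0.9, 2.22], [0.21, 2.48], [-1.53, 4.67], [0.24, 2.81], [-2.84, 2.84]. Speed limits (rad/s): [2.79, 2.79, 3.14, 3.14, 3.14, 3.14].

### API

Orientations are given as a unit quaternion [x, y, z, w].
In Python, from plant import ctrl, cams, order gives the robot as it stands.
- The arm moves only by the tool move_arm, never from a script. Its argument "plan" is one flat list of numbers, 7 for each row, row after row: the shift along the world's x, y, z in mm, then the turn, a rotation vector about the world's x, y, z in degrees, then the finger opening in mm, from 0 to 85.4. A call has 1 to 12 rows; each row shifts and turns the commanded pose from where the row before left it; what a row does not reach is not made up. A row lasts 1/10 s, in which the tool goes at most 50 mm and 8.59 degrees, less where a joint would pass 70% of its speed; a pose out of reach is approached as far as the arm can. A call is refused whole if a number of a shift passes 50 or a number of a turn 8.59, either way. A call with a gripper value outside its range is refused whole. The fingers move at their own pace and stop on an object; "newtons" is the grip in N (left out, the last holds). Time passes only in rows, so rows that do not move let the fingers close. It gives the time, the measured TCP pose, the force, the opening and the grip force at its end, in the units of the state.
- ctrl.get_state(): the state, without advancing time (a new reading comes with each control period).
- cams.read_camera(name): name is "scene" or "top"; returns a dict with "color" (480x640x3 uint8, red, green, blue), "fov_y" (degrees; the focal length in pixels is half the picture's height over the tangent of half this angle, whatever the lens; pixels are square), "cx", "cy" (the principal point, pixels), "k1" (the pictures are not rectified: a ray, as slopes to the right and down, at radius r is drawn at 1 + k1 r^2 times it, then the intrinsics apply), "origin" and "orientation" of the camera in the world. Camera axes: x right, y up, looking along -z (the intrinsics and any distortion apply to the point x, -y, -z); pixel columns grow to the right and rows downward; lengths in m; the calibration is good to about 2 mm. A picture is of the moment at which its call begins. There is no depth.
- order.sign_off(): hands the job in; it is judged then, once.
The state is a dict: "time": time; "qpos": joint angles; "dq": joint speeds; "joint_efforts": joint torques, N m; "eef_pos": TCP position; "tcp_rot": TCP orientation; "contact_force": force on the tool from outside, world axes, zero at the start; "wrist_torque": the same for the moment, N m; "opening": opening from 0.0 (shut) to 1.0 (fully open); "finger_force": force on a finger pad.
Only numpy, scipy, OpenCV 4.12 (cv2) and the standard library are available. Lean on these libraries where they do the work, as an engineer would, in place of code of your own. Each camera call takes 0.05 s, during which the arm holds its last target. There are 200 camera calls.

## Working session

There is one attempt and no reset: what is moved stays moved. The work goes in short steps, Python scripts to look and compute and a tool call to move; the robot and the scene stay as the last step left them, time stands still between calls to the robot, and variables do not carry over. Pictures are saved under pics/ and viewed, at most 10 in all, crops included, and the job is handed in when it is done.

Besides the shell and the picture viewer there is one more tool, called after "Call:" in YAML: its name, and indented under it one key for each argument. move_arm: Moves the arm, as the interface text tells. Its arguments: {"type":"object","properties":{"plan":{"type":"array","items":{"type":"number"}},"newtons":{"type":"number"}},"required":["plan"]}

```bash
mkdir -p pics; cat > h.py <<'E'
import numpy as np, cv2
from scipy.spatial.transform import Rotation as R
def get(cams,n):
    d=cams.read_camera(n); return d
def save(d,f,crop=None,s=1):
    im=cv2.cvtColor(d["color"],cv2.COLOR_RGB2BGR)
    if crop: x0,y0,x1,y1=crop; im=im[y0:y1,x0:x1]
    cv2.imwrite(f,cv2.resize(im,None,fx=s,fy=s,interpolation=cv2.INTER_CUBIC))
def K(d):
    f=240/np.tan(np.radians(d["fov_y"])/2)
    return np.array([[f,0,d["cx"]],[0,f,d["cy"]],[0,0,1.]]),np.array([d["k1"],0,0,0.])
def ray(d,px):
    k,D=K(d); u=cv2.undistortPoints(np.array(px,float).reshape(-1,1,2),k,D)[:,0]
    v=np.c_[u[:,0],-u[:,1],-np.ones(len(u))]
    return R.from_quat(d["orientation"]).apply(v)
def plane(d,px,z):
    v=ray(d,px); o=np.array(d["origin"]); return o+v*((z-o[2])/v[:,2])[:,None]
def proj(d,P):
    p=R.from_quat(d["orientation"]).inv().apply(np.atleast_2d(P)-np.array(d["origin"]))
    k,D=K(d); return cv2.projectPoints(p*[1,-1,-1],np.zeros(3),np.zeros(3),k,D)[0][:,0]
E
python3 - <<'E'
from plant import ctrl,cams,order
from h import *
import pickle
for n in("scene","top"):
    d=get(cams,n); save(d,f"pics/{n}0.png"); pickle.dump(d,open(n+"0.pkl","wb")); print(n,d["origin"],d["orientation"],d["fov_y"],d["k1"])
print(ctrl.get_state())
E
```

```text
scene [1.09164197 0.65961494 0.8180623 ] [0.13168686 0.40712058 0.85439163 0.29483276] 49.86583085168687 -0.03247468240932431
top [ 0.35402015 -0.0383644   1.27567072] [-0.05684107  0.07216811  0.70421398 -0.70401955] 54.26277229770464 -0.07971825351471974
{'time': 0.1, 'qpos': array([-1.48602684e+00,  2.87127980e-01,  1.57804020e+00, -8.07050723e-06,
        1.27863717e+00, -1.49974660e-01]), 'dq': array([-0.0003507 , -0.00208326, -0.00375151,  0.00083985, -0.00012145,
       -0.00085241]), 'joint_efforts': array([ 3.68604069e-04, -4.07298446e+01, -2.93699080e+01, -1.37533893e-04,
        3.43114320e-03,  1.75687535e-05]), 'eef_pos': array([ 0.15699259, -0.65586514,  0.23004638]), 'tcp_rot': array([ 9.93119058e-01,  1.17103858e-01,  3.22025567e-05, -1.10588777e-03]), 'contact_force': array([-0.31199011,  0.2556932 , -0.348864  ]), 'wrist_torque': array([-0.01592527, -0.0469459 , -0.05896529]), 'finger_force': 0.0, 'opening': 1.001466660455279}
```

View pics/scene0.png

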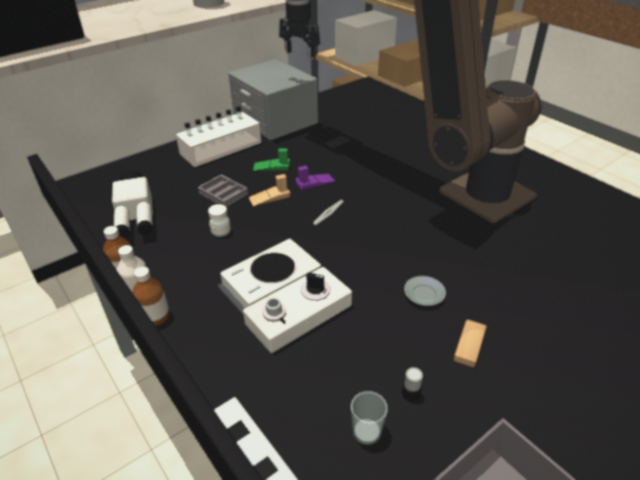

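View pics/top0.png

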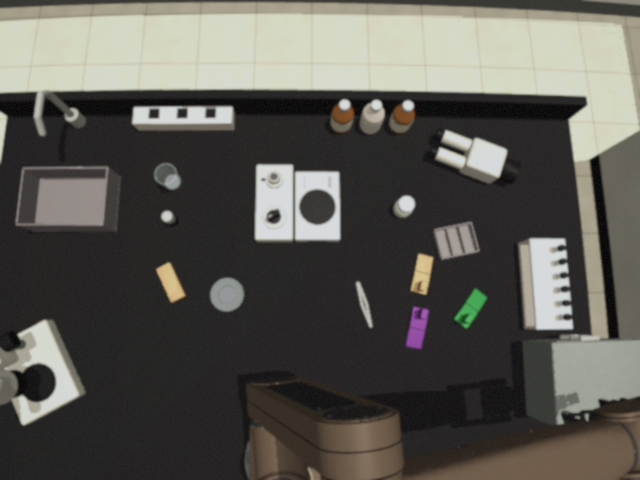

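Candidates for the wedge in the top view are the tan one with a tab (423,274), the plain block (171,282), the purple look-alike (418,328) and the green one (471,308). By the description it is the tan one at (423,274), which is scene (270,193). The base is at top (297,203), front edge down, with the knob near (273,216). I'll check this in one crop.

```bash
python3 - <<'E'
from h import *
import pickle
t=pickle.load(open("top0.pkl","rb"));s=pickle.load(open("scene0.pkl","rb"))
def c(d,x,y,w,h,sz):
    return cv2.resize(cv2.cvtColor(d["color"],cv2.COLOR_RGB2BGR)[y:y+h,x:x+w],sz,interpolation=cv2.INTER_CUBIC)
a=np.hstack([c(t,393,244,60,60,(400,300*4//3))[:300*4//3],c(s,240,165,60,60,(400,400))])
b=np.hstack([c(t,245,155,110,100,(400,200*2))[:,:],c(s,210,230,150,125,(400,400))])
cv2.imwrite("pics/c1.png",cv2.resize(np.vstack([a,b]),(600,600)))
for n,d,roi in(("t",t,(393,244,60,62)),("s",s,(240,165,60,50))):
    x,y,w,h=roi;hsv=cv2.cvtColor(d["color"],cv2.COLOR_RGB2HSV)[y:y+h,x:x+w]
    m=cv2.inRange(hsv,(8,60,60),(25,255,255));c_=max(cv2.findContours(m,0,1)[0],key=cv2.contourArea)
    c_=c_+[x,y];print(n,cv2.contourArea(c_),cv2.minAreaRect(c_),cv2.approxPolyDP(c_,2,True)[:,0].tolist())
# white base contour in top
g=cv2.cvtColor(t["color"],cv2.COLOR_RGB2GRAY);m=np.zeros_like(g);m[155:250,245:350]=(g[155:250,245:350]>110)*255
for q in cv2.findContours(m,0,1)[0]:
    if cv2.contourArea(q)>800: print(cv2.minAreaRect(q),cv2.approxPolyDP(q,3,True)[:,0].tolist())
E
```

```text
t 701.0 ((421.9340515136719, 273.6678161621094), (18.942169189453125, 41.293338775634766), 11.9761323928833) [[419, 252], [409, 290], [425, 295], [429, 286], [433, 256]]
s 672.0 ((267.753173828125, 189.41854858398438), (25.737436294555664, 43.0414924621582), 75.52970886230469) [[286, 174], [276, 174], [274, 185], [248, 196], [251, 205], [288, 197], [290, 190], [287, 187]]
((297.5, 202.0), (76.0, 85.0), 90.0) [[256, 165], [255, 239], [340, 238], [337, 171], [294, 173], [291, 164]]
```

View pics/c1.png

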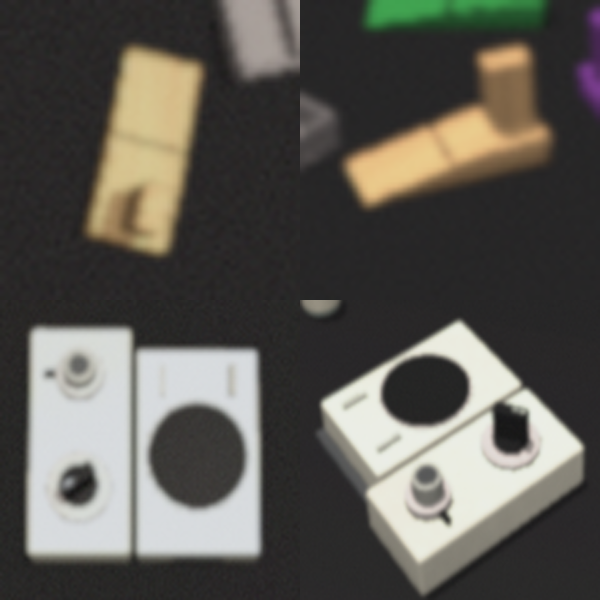

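```bash
cat > sub.py <<'E'
from h import *
def edge(g,p0,p1,half=5,n=25,lo=.12):
    "subpixel edge line near segment p0-p1; returns points (half-level crossing) along normal"
    p0=np.array(p0,float);p1=np.array(p1,float);t=p1-p0;nn=np.array([-t[1],t[0]])/np.linalg.norm(t)
    out=[]
    s=np.arange(-half,half+.01,.25)
    for a in np.linspace(lo,1-lo,n):
        q=p0+a*t+s[:,None]*nn
        v=cv2.remap(g.astype(np.float32),q[None,:,0].astype(np.float32),q[None,:,1].astype(np.float32),cv2.INTER_LINEAR)[0]
        dv=np.abs(np.gradient(cv2.GaussianBlur(v[None],(5,1),1)[0])); w=np.where(dv>.5*dv.max(),dv,0)
        out.append(p0+a*t+nn*(w@s/w.sum()))
    return np.array(out)
def line(P):
    vx,vy,x,y=cv2.fitLine(P.astype(np.float32),cv2.DIST_HUBER,0,.01,.01).ravel(); return np.array([x,y]),np.array([vx,vy])
def inter(A,B):
    (p,u),(q,v)=A,B; a=np.linalg.solve(np.c_[u,-v],q-p); return p+a[0]*u
E
python3 - <<'E'
from sub import *
import pickle
t=pickle.load(open("top0.pkl","rb"));s=pickle.load(open("scene0.pkl","rb"))
g=cv2.cvtColor(t["color"],cv2.COLOR_RGB2GRAY);gs=cv2.cvtColor(s["color"],cv2.COLOR_RGB2GRAY)
W=lambda d,g,a,b,z,h=5:plane(d,edge(g,a,b,h),z)[:,:2]
np.set_printoptions(precision=4,suppress=True)
def rep(n,P):
    p,u=line(P*1000); print(n,"pt",p,"dir deg",np.degrees(np.arctan2(u[1],u[0])));return p,u
F=rep("front",np.r_[W(t,g,(257,240),(289,240),.045),W(t,g,(298,239.5),(338,239.5),.044)])
L=rep("left",W(t,g,(256,165),(255,239),.045)); Rr=rep("right",W(t,g,(338,172),(341,238),.044))
B=rep("blockrear",W(t,g,(257,164.5),(291,164.5),.045)); print("LF",inter(L,F),"RF",inter(Rr,F),"LB",inter(L,B))
# scene: block front-left edges
# wedge top view
a=rep("wthin",W(t,g,(419,253),(433,256.5),.003,4));
for n,p,q,z in(("wleftfront",(418,254),(414,272),.006),("wrightfront",(433,258),(430,275),.006)):rep(n,W(t,g,p,q,z,4))
rep("wback",W(t,g,(409,291),(425,295),.018,4))
c=[[419,252],[433,256]];print(plane(t,c,.003)*1000,plane(t,[[409,290],[425,295]],.018)*1000)
print("scene thin lower",plane(s,[[251,205]],0)*1000, "thin upper",plane(s,[[248,196],[251,205]],.003)*1000,"tabtop",plane(s,[[286,174],[276,174]],.061)*1000)
E
```

```text
front pt [567.4038 -30.2917] dir deg -89.52665
left pt [675.821   89.0455] dir deg -0.04496636
right pt [ 674.7134 -140.5035] dir deg 0.12184039
blockrear pt [780.0916  33.5823] dir deg -89.828964
LF [566.4172  89.1314] RF [ 568.3162 -140.7298] LB [779.9262  88.9638]
wthin pt [ 533.3485 -383.0469] dir deg 74.457565
wleftfront pt [ 509.197  -351.1136] dir deg -12.987857
wrightfront pt [ 501.1819 -394.7773] dir deg -11.795668
wback pt [ 428.8367 -349.1382] dir deg 73.15977
[[ 541.3045 -362.5888    3.    ]
 [ 530.0817 -401.4716    3.    ]] [[ 435.5342 -327.1611   18.    ]
 [ 421.8565 -370.366    18.    ]]
scene thin lower [[ 540.763  -367.6241    0.    ]] thin upper [[ 526.309  -405.9353    3.    ]
 [ 542.7832 -363.857     3.    ]] tabtop [[ 428.8117 -355.1821   61.    ]
 [ 450.1646 -372.5367   61.    ]]
```

```bash
python3 - <<'E'
from sub import *
import pickle
t=pickle.load(open("top0.pkl","rb"));s=pickle.load(open("scene0.pkl","rb"))
np.set_printoptions(precision=2,suppress=True)
O=np.array([.5685,-.0792,0])
B=lambda x,y,z:O+np.array([x,y,z])/1000
chk=[B(0,67,45),B(0,167,45),B(210,167,45),B(210,67,45),B(0,-60,44),B(190,-60,44),B(60,117,89)]
print("top",proj(t,chk));print("scene",proj(s,chk))
def c(d,P,r,sz):
    x,y=proj(d,P)[0]; M=np.array([[sz/2/r,0,sz/2-x*sz/2/r],[0,sz/2/r,sz/2-y*sz/2/r]])
    return cv2.warpAffine(cv2.cvtColor(d["color"],cv2.COLOR_RGB2BGR),M,(sz,sz),flags=cv2.INTER_CUBIC)
def dots(im,d,Pc,r,Ps):
    k=im.shape[0]/2/r; c0=proj(d,Pc)[0]
    for p in proj(d,Ps): cv2.circle(im,tuple(int(v) for v in (p-c0)*k+im.shape[0]/2),2,(0,0,255),-1)
    return im
kp=B(60,117,89);bp=B(105,53,45)
im=[c(t,kp,16,300),c(s,kp,22,300)]
im2=[dots(c(t,bp,55,300),t,bp,55,chk),dots(c(s,bp,80,300),s,bp,80,chk)]
cv2.imwrite("pics/k.png",np.vstack([np.hstack(im),np.hstack(im2)]))
for n,d,r in(("t",t,14),("s",s,18)):
    g=cv2.cvtColor(d["color"],cv2.COLOR_RGB2GRAY);x,y=proj(d,kp)[0].astype(int)
    m=(g[y-r:y+r,x-r:x+r]<90).astype(np.uint8);q=max(cv2.findContours(m,0,1)[0],key=cv2.contourArea)[:,0]+[x-r,y-r]
    P=plane(d,q,.085)[:,:2]*1000;print(n,cv2.minAreaRect(P.astype(np.float32)),np.degrees(np.arctan2(*line(P)[1][::-1])))
# wedge right edge w/ sloped z
g=cv2.cvtColor(t["color"],cv2.COLOR_RGB2GRAY)
e=edge(g,(433,256.5),(425.3,294.5),4,30,.05);f=np.linspace(.05,.95,30)*105
z=np.clip(3+f/5,0,18)/1000
P=np.array([plane(t,[p],zz)[0,:2] for p,zz in zip(e,z)])*1000;print("right edge",line(P),np.degrees(np.arctan2(*line(P)[1][::-1])))
E
```

```text
top [[292.12 239.56]
 [254.58 239.5 ]
 [256.21 164.26]
 [292.58 164.37]
 [339.66 239.69]
 [338.73 171.65]
 [272.64 213.84]]
scene [[323.47 265.48]
 [352.87 290.44]
 [269.78 338.84]
 [242.54 308.74]
 [290.41 237.71]
 [220.35 271.68]
 [315.47 274.66]]
t ((623.6819458007812, 35.73310470581055), (31.95737075805664, 28.585912704467773), 0.6302157640457153) -30.8865
s ((639.8926391601562, 50.459190368652344), (52.735633850097656, 33.15105438232422), 51.78856658935547) 69.75744
right edge (array([ 488.13, -390.58], dtype=float32), array([ 0.96, -0.26], dtype=float32)) -15.325405
```

View pics/k.png

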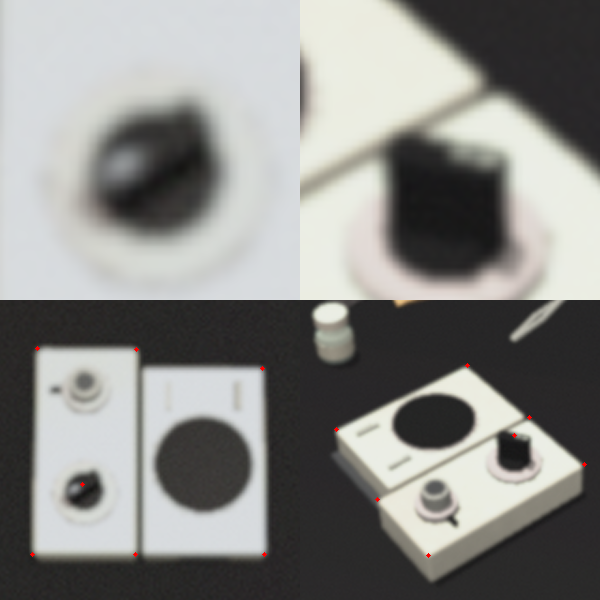

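The red dots, which are the assumed base corners, lie on the base in both views. The knob's white mark is on its left-front end (scene ~(320,275)), which puts the bar about 57° clockwise from the off stop. So the knob axis is about (628.5, 38), and the wedge is at yaw ≈ -15.5°. Next I'll fly to the knob.

Call:
move_arm:
  plan: [20,29,-3,0,0,-3,85,20,29,-3,0,0,-3,85,20,29,-3,0,0,-3,85,20,29,-3,0,0,-3,85,20,29,-3,0,0,-3,85,20,29,-3,0,0,-3,85,20,29,-3,0,0,-3,85,20,29,-3,0,0,-3,85,20,29,-3,0,0,-3,85,20,29,-3,0,0,-3,85,20,29,-3,0,0,-3,85,20,29,-3,0,0,-3,85]
  newtons: 40

```text
time: 1.3
eef_pos: [0.3975, -0.3069, 0.1948]
tcp_rot: [0.98, -0.197, -0.0, -0.0]
contact_force: [0.5, -0.2, 0.6]
opening: 0.997
finger_force: 0.0
```

Call:
move_arm:
  plan: [20,29,-3,0,0,-3,85,20,29,-3,0,0,-3,85,20,29,-3,0,0,-3,85,20,29,-3,0,0,-3,85,20,29,-3,0,0,-3,85,20,29,-3,0,0,-3,85,20,29,-3,0,0,-3,85,20,29,-3,0,0,-3,85,20,29,-3,0,0,-3,60,20,29,-3,0,0,-3,60,20,29,-3,0,0,-1,60,11,27,-3,0,0,0,60]

```text
time: 2.5
eef_pos: [0.6289, 0.039, 0.1586]
tcp_rot: [0.893, -0.45, -0.0, 0.0]
contact_force: [0.4, -0.5, 0.6]
opening: 0.7
finger_force: 0.0
```

Call:
move_arm:
  plan: [0,-1,-30,0,0,-2,45,0,0,-30,0,0,-1,45,0,0,-20,0,0,0,45,0,0,-12,0,0,0,45,0,0,0,0,0,0,25,0,0,0,0,0,0,10,0,0,0,0,0,0,5,0,0,0,0,0,0,5,0,0,0,0,0,0,5]
  newtons: 30

```text
time: 3.4
eef_pos: [0.6305, 0.0378, 0.0681]
tcp_rot: [0.88, -0.474, 0.003, -0.003]
contact_force: [8.4, 4.5, -9.6]
opening: 0.162
finger_force: 34.0
```

Call:
move_arm:
  plan: [1.5,1,-1,0,0,0,5,0,0,0,0,0,8,5,0,0,0,0,0,8,5,0,0,0,0,0,8,5,0,0,0,0,0,8,5,0,0,0,0,0,8,5,0,0,0,0,0,8,5,0,0,0,0,0,4,5,0,0,0,0,0,0,5]

```text
time: 4.3
eef_pos: [0.6305, 0.0373, 0.068]
tcp_rot: [0.999, -0.04, 0.001, 0.0]
contact_force: [-0.1, 0.2, -0.4]
opening: 0.151
finger_force: 35.3
```

```bash
python3 -c "
from plant import ctrl
s=ctrl.get_state();print(s['contact_force'],s['wrist_torque'],s['qpos'],s['tcp_rot'])"
```

```text
[-0.1007332   0.15232286 -0.39644973] [-0.08390325  0.04305452  0.05964575] [-1.01185712e-01  3.67559883e-01  1.79488995e+00 -4.20145426e-04
  9.76531810e-01  1.54903533e+00] [ 9.99215355e-01 -3.95845836e-02  1.29233708e-03  2.54085571e-04]
```

Call:
move_arm:
  plan: [0,0,0,0,0,3,5,0,0,0,0,0,3,5,0,0,0,0,0,0,5]

```text
time: 4.6
eef_pos: [0.6306, 0.0373, 0.068]
tcp_rot: [1.0, 0.01, 0.001, -0.0]
contact_force: [0.1, -0.3, 3.2]
opening: 0.154
finger_force: 37.4
```

```bash
python3 -c "
from plant import ctrl
s=ctrl.get_state();print(s['contact_force'],s['wrist_torque'],s['qpos'],s['tcp_rot'])"
```

```text
[ 0.0551945  -0.2584768   3.17059286] [-0.17644035  0.02673911 -0.67159072] [-1.01547088e-01  3.67604275e-01  1.79480693e+00  6.16725956e-04
  9.76609705e-01  1.44815975e+00] [ 9.99945347e-01  1.03722452e-02  1.30640491e-03 -1.10293920e-04]
```

```bash
python3 - <<'E'
from sub import *
import pickle
t=pickle.load(open("top0.pkl","rb"));s=pickle.load(open("scene0.pkl","rb"))
a=np.radians(-15.3);o=np.array([.4459,-.3569]);d=np.array([np.cos(a),np.sin(a)]);n=np.array([-d[1],d[0]])
P=np.array([np.r_[o+d*x/1000+n*y/1000,z/1000] for x,y,z in [(13,8,61),(13,-8,61),(-13,-8,61),(-13,8,61),(90,20,3),(90,-20,3),(90,20,0),(-15,20,18),(-15,-20,18),(40,20,13),(40,-20,13),(13,8,18)]])
im=[]
for q in(t,s):
    c=proj(q,np.r_[o+d*.04,.02])[0];k=400/64
    w=cv2.warpAffine(cv2.cvtColor(q["color"],cv2.COLOR_RGB2BGR),np.array([[k,0,200-c[0]*k],[0,k,200-c[1]*k]]),(400,400))
    for p in proj(q,P): cv2.circle(w,tuple(int(v) for v in (p-c)*k+200),2,(0,0,255),-1)
    im.append(w)
cv2.imwrite("pics/w.png",np.hstack(im))
E
```

```text
(no output)
```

View pics/w.png

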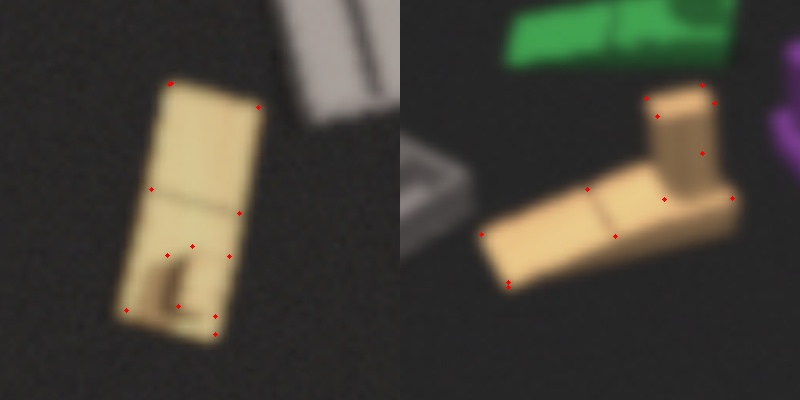

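Call:
move_arm:
  plan: [0,0,0,0,0,2,5,0,0,0,0,0,0,5,0,0,0,0,0,0,45,0,0,0,0,0,0,45,0,0,0,0,0,0,45,0,0,20,0,0,0,45,0,0,30,0,0,0,45,0,0,30,0,0,0,45]

```text
time: 5.4
eef_pos: [0.6287, 0.0377, 0.1461]
tcp_rot: [1.0, 0.031, -0.001, 0.0]
contact_force: [0.9, -0.2, -0.4]
opening: 0.527
finger_force: 0.0
```

Call:
move_arm:
  plan: [-18,-39,0,0,0,-2,45,-18,-39,0,0,0,-2,45,-18,-39,0,0,0,-2,45,-18,-39,0,0,0,-2,45,-18,-39,0,0,0,-2,45,-18,-39,0,0,0,-2,45,-18,-39,0,0,0,-2,45,-18,-39,0,0,0,-2,45,-18,-39,0,0,0,-2,45,-20,-42,0,0,0,-1,45,0,0,0,0,0,0,45]

```text
time: 6.5
eef_pos: [0.4454, -0.3599, 0.1465]
tcp_rot: [0.99, -0.138, -0.0, 0.001]
contact_force: [0.2, 0.1, 0.6]
opening: 0.53
finger_force: 0.0
```

```bash
python3 - <<'E'
from plant import ctrl,cams,order
from h import *
t=get(cams,"top");s=get(cams,"scene")
def c(d,x,y,w):
    return cv2.resize(cv2.cvtColor(d["color"],cv2.COLOR_RGB2BGR)[y:y+w,x:x+w],(400,400),interpolation=cv2.INTER_CUBIC)
cv2.imwrite("pics/k2.png",np.vstack([np.hstack([c(t,257,198,32),c(s,293,255,45)]),np.hstack([c(t,380,230,80),c(s,230,120,100)])])[:, :][::1])
im=cv2.imread("pics/k2.png");cv2.imwrite("pics/k2.png",cv2.resize(im,(600,600)))
st=ctrl.get_state();print(st['eef_pos'],R.from_quat(st['tcp_rot']).as_matrix()[:,0])
E
```

```text
[ 0.44689769 -0.35604093  0.14596706] [ 9.62936500e-01 -2.69727174e-01 -7.40380047e-04]
```

View pics/k2.png

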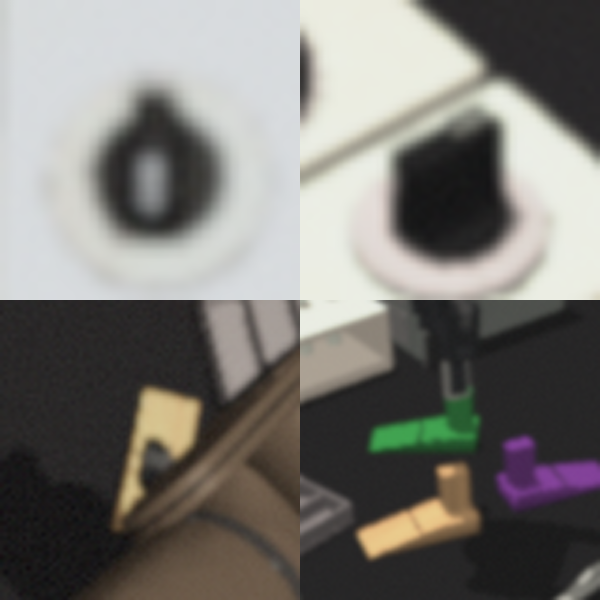

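The knob's bar now lies along x with its mark to the front (top crop (150,180)), so it is off. The gripper hangs above the tan wedge, so I'll descend and grip the tab.

Call:
move_arm:
  plan: [0,0,-40,0,0,0,45,0,0,-35,0,0,0,45,0,0,-25,0,0,0,45,0,0,-15,0,0,0,45,0,0,-4,0,0,0,45,0,0,0,0,0,0,30,0,0,0,0,0,0,10,0,0,0,0,0,0,5,0,0,0,0,0,0,5,0,0,0,0,0,0,5]
  newtons: 50

```text
time: 7.6
eef_pos: [0.4485, -0.3563, 0.0289]
tcp_rot: [0.991, -0.135, 0.001, 0.001]
contact_force: [0.8, 1.1, 4.0]
opening: 0.176
finger_force: 54.1
```

Call:
move_arm:
  plan: [0,0,15,0,0,0,5,0,0,30,0,0,0,5,-1,28,0,0,0,1.6,5,-1,28,0,0,0,1.6,5,-1,28,0,0,0,1.6,5,-1,28,0,0,0,1.6,5,0,28,0,0,0,1.6,5,0,28,0,0,0,1.6,5,0,28,0,0,0,1.6,5,0,28,0,0,0,1.6,5,0,28,0,0,0,1.5,5,0,25,0,0,0,1.4,5]

```text
time: 8.8
eef_pos: [0.4432, -0.0772, 0.0729]
tcp_rot: [1.0, 0.002, 0.0, 0.0]
contact_force: [0.8, 0.2, -0.7]
opening: 0.179
finger_force: 53.4
```

Call:
move_arm:
  plan: [0,0,-20,0,0,0,5,0,0,-15,0,0,0,5,0,0,-5,0,0,0,5,0,0,0,0,0,0,5]

```text
time: 9.2
eef_pos: [0.4429, -0.0783, 0.032]
tcp_rot: [1.0, 0.001, -0.001, -0.0]
contact_force: [-0.1, 0.1, -0.3]
opening: 0.183
finger_force: 53.4
```

```bash
cat > chk.py <<'E'
from plant import ctrl,cams
from sub import *
import sys,pickle
t=get(cams,"top");s=get(cams,"scene");pickle.dump((t,s),open("now.pkl","wb"))
st=ctrl.get_state();e=st['eef_pos'];M=R.from_quat(st['tcp_rot']).as_matrix()
print(e,np.degrees(np.arctan2(M[1,0],M[0,0])),M[:2,2],st['contact_force'],st['wrist_torque'],st['finger_force'])
if len(sys.argv)>1:
    im=[]
    for q,w in((t,80),(s,90)):
        c=proj(q,[e[0]+.06,e[1],.02])[0];k=400/w
        im.append(cv2.warpAffine(cv2.cvtColor(q["color"],cv2.COLOR_RGB2BGR),np.array([[k,0,200-c[0]*k],[0,k,200-c[1]*k]]),(400,400),flags=cv2.INTER_CUBIC));print(c-200/k,k)
    cv2.imwrite(sys.argv[1],np.hstack(im))
E
python3 chk.py pics/a.png
```

```text
[ 0.44400438 -0.07885609  0.03307608] 0.13127742544536905 [ 0.00089678 -0.00044914] [0.41485998 0.76861525 1.20225163] [-0.04644748  0.00062284 -0.02507382] 53.36665213108063
[276.91911787 224.75031543] 5.0
[282.45907494 202.25993059] 4.444444444444445
```

View pics/a.png

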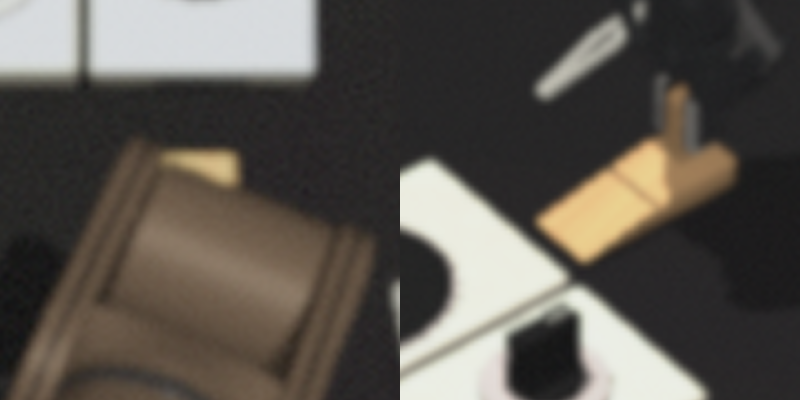

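The top view shows the wedge's thin end at about (320,255), squarely ahead of the cover edge. The scene view shows it level in the grip and clear of the base. I'll set it down on the bench.

Call:
move_arm:
  plan: [0,0,-2,0,0,0,5,0,0,-1.5,0,0,0,5,0,0,0,0,0,0,5]

```text
time: 9.6
eef_pos: [0.4437, -0.0786, 0.029]
tcp_rot: [1.0, 0.001, 0.0, 0.0]
contact_force: [0.4, 0.1, 0.1]
opening: 0.182
finger_force: 53.4
```

```bash
python3 chk.py; python3 - <<'E'
from sub import *
import pickle
t,s=pickle.load(open("now.pkl","rb"));np.set_printoptions(precision=2,suppress=True)
g=cv2.cvtColor(t["color"],cv2.COLOR_RGB2GRAY)
print("thin x (top,z3)",np.mean(plane(t,edge(g,(311,255.3),(324,255.3),4),.003)[:,:2],0)*1000)
print("right y",np.mean(plane(t,edge(g,(324.7,256),(324.7,261.5),3),.004)[:,:2],0)*1000)
gs=cv2.cvtColor(s["color"],cv2.COLOR_RGB2GRAY)
# dark line in scene: crop (612,172)-(660,203); thin edge crop (537,221)-(582,262)
o=np.array([282.46,202.26]);f=lambda x,y:o+np.array([x-400,y])/4.444+[0,.9]
print("scene thin z3",plane(s,edge(gs,f(537,221),f(582,262),3),.003)[::8,:2]*1000)
a,b=f(612,172),f(660,203)
for q in np.linspace(.2,.8,4):
    p=a+q*(b-a);tt=(f(582,262)-f(665,212));tt=tt/np.linalg.norm(tt);S=np.arange(-3,3.1,.2);Q=(p+S[:,None]*tt).astype(np.float32)
    v=cv2.remap(gs.astype(np.float32),Q[None,:,0],Q[None,:,1],cv2.INTER_LINEAR)[0];bg=np.interp(S,[S[0],S[-1]],[v[0],v[-1]]);w=np.clip(bg-v,0,None);w[w<.5*w.max()]=0
    print("line z13",plane(s,[p+tt*(w@S/w.sum())],.013)[:,:2]*1000)
E
```

```text
[ 0.44372929 -0.07859484  0.02901836] 0.14670554422061505 [ 0.00040327 -0.0002192 ] [-0.1518379   0.36078438 -0.44742469] [-0.03405911 -0.02589179 -0.02795958] 53.40494513511658
thin x (top,z3) [532.01 -81.11]
right y [ 522.44 -100.43]
scene thin z3 [[532.99 -93.87]
 [534.13 -82.98]
 [533.82 -72.76]
 [533.54 -62.63]]
line z13 [[481.01 -89.66]]
line z13 [[480.6  -82.24]]
line z13 [[480.62 -74.84]]
line z13 [[481.59 -67.44]]
```

Call:
move_arm:
  plan: [0,-0.5,-0.7,0,0,0,5,0,0,0,0,0,0,5,8,0,0,0,0,0,5,10,0,0,0,0,0,5,10,0,0,0,0,0,5,10,0,0,0,0,0,5,10,0,0,0,0,0,5,4,0,0,0,0,0,5,0,0,0,0,0,0,5]

```text
time: 10.6
eef_pos: [0.4965, -0.0793, 0.0289]
tcp_rot: [1.0, 0.002, 0.001, 0.0]
contact_force: [-0.3, -0.7, 5.2]
opening: 0.18
finger_force: 54.1
```

Call:
move_arm:
  plan: [3,0,0,0,0,0,5,0,0,0,0,0,0,5,0,0,0,0,0,0,5]

```text
time: 10.9
eef_pos: [0.4986, -0.0792, 0.0289]
tcp_rot: [1.0, 0.001, -0.0, 0.0]
contact_force: [-2.0, -0.3, 6.5]
opening: 0.183
finger_force: 54.6
```

Call:
move_arm:
  plan: [3,0,0,0,0,0,5,0,0,0,0,0,0,5,0,0,0,0,0,0,5]

```text
time: 11.2
eef_pos: [0.5015, -0.0792, 0.0289]
tcp_rot: [1.0, 0.001, -0.0, 0.0]
contact_force: [-3.6, -0.7, 7.0]
opening: 0.176
finger_force: 54.6
```

Call:
move_arm:
  plan: [3,0,0,0,0,0,5,0,0,0,0,0,0,5,0,0,0,0,0,0,5]

```text
time: 11.5
eef_pos: [0.5045, -0.0792, 0.0289]
tcp_rot: [1.0, 0.001, -0.0, 0.0]
contact_force: [-2.8, -0.9, 6.0]
opening: 0.178
finger_force: 54.6
```

Call:
move_arm:
  plan: [3,0,0,0,0,0,5,0,0,0,0,0,0,5,0,0,0,0,0,0,5]

```text
time: 11.8
eef_pos: [0.5075, -0.0792, 0.0289]
tcp_rot: [1.0, 0.001, -0.0, 0.0]
contact_force: [-3.2, -0.7, 6.4]
opening: 0.176
finger_force: 54.6
```

Call:
move_arm:
  plan: [4,0,0,0,0,0,5,4,0,0,0,0,0,5,4,0,0,0,0,0,5,4,0,0,0,0,0,5,4,0,0,0,0,0,5,1.5,0,0,0,0,0,5,0,0,0,0,0,0,5,0,0,0,0,0,0,5]

```text
time: 12.6
eef_pos: [0.5266, -0.0788, 0.0289]
tcp_rot: [1.0, 0.002, -0.003, -0.0]
contact_force: [-12.6, -0.5, 14.1]
opening: 0.178
finger_force: 55.6
```

```bash
python3 chk.py pics/b.png; python3 - <<'E'
from sub import *
import pickle
t,s=pickle.load(open("now.pkl","rb"));t0=pickle.load(open("top0.pkl","rb"));s0=pickle.load(open("scene0.pkl","rb"))
np.set_printoptions(precision=2,suppress=True)
O=np.array([.5685,-.0792]);G=lambda d:cv2.cvtColor(d["color"],cv2.COLOR_RGB2GRAY)
E=lambda x,y,z:np.r_[O+np.array([x,y])/1000,z/1000]
# scene: cover top front edge at visible left part (y 25..58) and right part; shift vs z
for n,a,b in(("scene right corner side",(0,-58,44),(0,-28,44)),("scene left",(0,28,44),(0,58,44)),("right side edge front",(0,-60,44),(60,-60,44))):
    for d0,d in((s0,s),(t0,t)):
        p=proj(d,[E(*a),E(*b),E(a[0],a[1],a[2]+5),E(b[0],b[1],b[2]+5)])
        e0=edge(G(d0),p[0],p[1],5).mean(0);e1=edge(G(d),p[0],p[1],5).mean(0)
        print(n,"shift",e1-e0,"expect5mm",(p[2]+p[3]-p[0]-p[1])/2)
E
```

```text
[ 0.52658382 -0.07884343  0.02888437] 0.19471858242557408 [-0.00675132  0.00083989] [-11.56958007  -0.67132701  13.58274001] [0.13325802 1.23727019 0.03455976] 55.61632454395294
[276.79096147 194.63903517] 5.0
[254.62507281 216.63646008] 4.444444444444445
scene right corner side shift [ 0.41 -0.49] expect5mm [-0.09 -1.64]
scene right corner side shift [-0.   0.1] expect5mm [ 0.12 -0.32]
scene left shift [ 0.24 -0.28] expect5mm [-0.03 -1.66]
scene left shift [ 0.   -0.16] expect5mm [-0.   -0.32]
right side edge front shift [-0.39 -0.8 ] expect5mm [-0.13 -1.64]
right side edge front shift [ 0.54 -0.01] expect5mm [ 0.15 -0.36]
```

View pics/b.png

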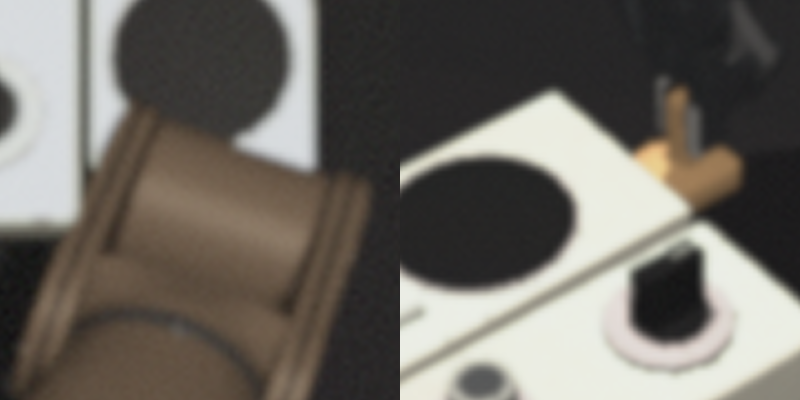

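The force rose, so the wedge is lifting the cover, and the lag has tipped the tool about 0.4°. In the scene view the knob is untouched and the wedge's front half is under the cover edge. I'll level the tool and finish the push.

Call:
move_arm:
  plan: [0,0,0.2,0,-0.4,0,5,0,0,0,0,0,0,5,2,0,0,0,0,0,5,2,0,0,0,0,0,5,0,0,0,0,0,0,5,0,0,0,0,0,0,5]

```text
time: 13.3
eef_pos: [0.53, -0.0787, 0.0288]
tcp_rot: [1.0, 0.002, -0.001, -0.001]
contact_force: [-12.1, -0.9, 13.4]
opening: 0.176
finger_force: 55.5
```

```bash
cat > lift.py <<'E'
from sub import *
import pickle
t,s=pickle.load(open("now.pkl","rb"));s0=pickle.load(open("scene0.pkl","rb"))
np.set_printoptions(precision=2,suppress=True)
O=np.array([.5685,-.0792]);G=lambda d:cv2.cvtColor(d["color"],cv2.COLOR_RGB2GRAY)
E=lambda x,y,z:np.r_[O+np.array([x,y])/1000,z/1000]
for n,y in(("right",-60),):
  p=proj(s,[E(5,y,44),E(185,y,44)]);N=30
  e0=edge(G(s0),p[0],p[1],4,N,0.);e1=edge(G(s),p[0],p[1],4,N,0.)
  x=np.linspace(5,185,N);u=(p[1]-p[0])/np.linalg.norm(p[1]-p[0]);nn=np.array([-u[1],u[0]])
  ex=np.array([(proj(s,E(q,y,45))-proj(s,E(q,y,44)))[0]@nn for q in x])
  h=((e1-e0)@nn)/ex; print(n,h[::3],"lip lift fit",np.linalg.lstsq((1-x/190)[:,None],h,rcond=None)[0], np.linalg.lstsq(np.c_[1-x/190,np.ones(N)],h,rcond=None)[0])
# disc: black ellipse centroid
def disc(d):
  g=G(d);c=proj(d,E(95,0,44))[0].astype(int);m=(g[c[1]-25:c[1]+25,c[0]-35:c[0]+35]<90).astype(np.uint8)
  q=max(cv2.findContours(m,0,1)[0],key=cv2.contourArea);(a,b),_,_=cv2.fitEllipse(q);return np.array([a,b])+c-[35,25],cv2.contourArea(q)
a,b=disc(s0),disc(s);print("disc",b[0]-a[0],a[1],b[1],"per 5mm lip",(proj(s,E(95,0,46.5))-proj(s,E(95,0,44)))[0])
E
python3 chk.py;python3 lift.py
```

```text
[ 0.53002017 -0.07874579  0.0288318 ] 0.20409818161495907 [-0.00150097  0.00116549] [-10.90043135  -0.48327714  13.60939213] [0.06050836 1.5714611  0.01153599] 55.54703235626221
right [ 4.1   3.28  3.18 -0.65  1.37  0.89  1.24  1.55  1.19  1.05] lip lift fit [3.35] [2.75 0.4 ]
disc [-0.22 -0.59] 898.5 913.5 per 5mm lip [-0.08 -0.83]
```

```bash
cat > l2.py <<'E'
from plant import cams
from sub import *
import pickle
s0=pickle.load(open("scene0.pkl","rb"));t0=pickle.load(open("top0.pkl","rb"))
np.set_printoptions(precision=3,suppress=True)
O=np.array([.5685,-.0792])
def C(x,y,z,lift=0):
    "point on cover (base frame mm) with lip lift"
    a=np.arcsin(lift/190);dx,dz=x-190,z-8
    return np.r_[O+np.array([190+dx*np.cos(a)+dz*np.sin(a),y])/1000,(8-dx*np.sin(a)+dz*np.cos(a))/1000]
A=np.mean([cv2.cvtColor(cams.read_camera("scene")["color"],cv2.COLOR_RGB2GRAY).astype(float) for _ in range(8)],0)
B=cv2.cvtColor(s0["color"],cv2.COLOR_RGB2GRAY).astype(float)
def disc(g):
    c=proj(s0,C(95,0,44))[0].astype(int);w=g[c[1]-17:c[1]+18,c[0]-28:c[0]+29]
    m=np.clip((150-w)/90,0,1);n,l,st,_=cv2.connectedComponentsWithStats((m>0).astype(np.uint8));k=1+np.argmax(st[1:,4]);m=m*(l==k)
    Y,X=np.mgrid[:w.shape[0],:w.shape[1]];return np.array([(m*X).sum(),(m*Y).sum()])/m.sum(),m.sum(),st[k]
a,b=disc(B),disc(A);e=(proj(s0,C(95,0,44,5))-proj(s0,C(95,0,44)))[0];d=b[0]-a[0]
print("disc",d,a[1:],b[1:],"exp5",e,"lift y",5*d[1]/e[1],"lsq",5*d@e/(e@e))
# static reference: knob-block outer edges should not move
for n,P,Q in(("right",(8,-60,44),(180,-60,44)),("front R",(0,-56,44),(0,-25,44)),("front L",(0,25,44),(0,57,44)),("rear",(190,-50,44),(190,50,44))):
    p,q=proj(s0,[C(*P),C(*Q)]);u=(q-p)/np.linalg.norm(q-p);nn=np.array([-u[1],u[0]]);N=40
    f=np.linspace(.04,.96,N);X=[np.array(P)+k*(np.array(Q)-P) for k in f]
    ex=np.array([(proj(s0,C(*x,5))-proj(s0,C(*x)))[0]@nn for x in X])
    h=(edge(A,p,q,4,N,.04)-edge(B,p,q,4,N,.04))@nn
    ok=np.abs(h)<2.5;print(n,"lift",5*(h[ok]@ex[ok])/(ex[ok]@ex[ok]),"mean px",h[ok].mean(),ex.mean(),ok.sum(),h[ok].std())
p,q=proj(s0,np.array([np.r_[O+[0,.075],.045],np.r_[O+[0,.165],.045]]));print("static block front px",(edge(A,p,q,4)-edge(B,p,q,4)).mean(0))
E
python3 l2.py
```

```text
disc [-0.345 -0.548] (np.float64(974.8777777777777), array([   8,    3,   44,   30, 1055], dtype=int32)) (np.float64(990.9986111111111), array([   7,    2,   45,   31, 1081], dtype=int32)) exp5 [-0.447 -0.642] lift y 4.271054484462218 lsq 4.133291706814983
right lift 3.083793705222135 mean px 0.5018257722621768 0.7818847897569856 40 0.3385384983179835
front R lift 4.49265189534916 mean px -0.7480956069249738 -0.8323870661436192 40 0.08206776445710862
front L lift 3.6314454460448196 mean px -0.6319992284439939 -0.8684972021787729 40 0.4210381197664159
rear lift 3.8447635855893227 mean px 0.3189426658277659 0.4153782871033882 40 0.08830213423712688
static block front px [ 0.003 -0.003]
```

Call:
move_arm:
  plan: [2.5,0,0.3,0,-0.1,0,5,0,0,0,0,0,0,5,0,0,0,0,0,0,5]

```text
time: 14.1
eef_pos: [0.5326, -0.0787, 0.0288]
tcp_rot: [1.0, 0.002, 0.0, -0.001]
contact_force: [-10.5, 0.2, 11.4]
opening: 0.178
finger_force: 55.3
```

```bash
python3 chk.py pics/d.png; python3 l2.py
```

```text
[ 0.53261374 -0.0786964   0.02885714] 0.19364057831928605 [0.0006488  0.00124968] [-9.91644221 -0.76871989 10.79013241] [0.08863477 1.46394152 0.01669384] 55.29549300670624
[276.72810973 192.46720148] 5.0
[252.5599907  217.75514951] 4.444444444444445
disc [-0.433 -0.662] (np.float64(974.8777777777777), array([   8,    3,   44,   30, 1055], dtype=int32)) (np.float64(992.4875), array([   7,    2,   45,   31, 1076], dtype=int32)) exp5 [-0.447 -0.642] lift y 5.156247524851383 lsq 5.051644810242229
right lift 3.565682331001843 mean px 0.5595435818153301 0.7818847897569856 40 0.45395487672223434
front R lift 5.180976226615367 mean px -0.8627830370439067 -0.8323870661436192 40 0.09050402795865106
front L lift 3.9882083216777753 mean px -0.6938381663332407 -0.8684972021787729 40 0.3651067300255555
rear lift 4.362278607626497 mean px 0.36211181963983485 0.4153782871033882 40 0.07991363614761304
static block front px [-0.002  0.002]
```

View pics/d.png

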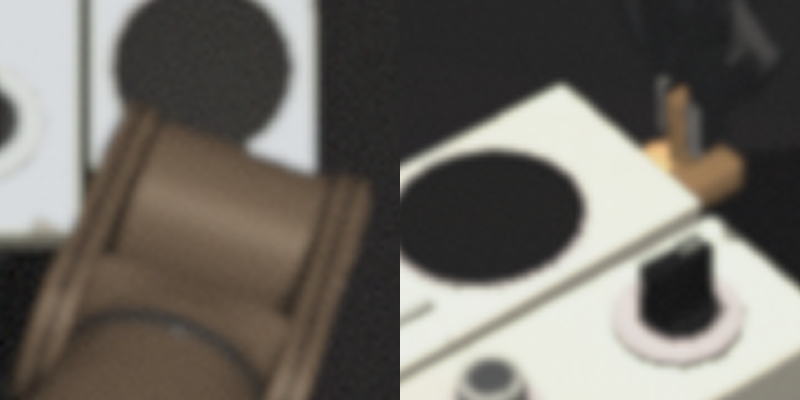

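The wedge sits under the lip (scene ~(398,255)), gripped and level, with the fingers about 25 mm clear of the cover. The lowest-scatter readings give 5.05 to 5.2 mm of lift. Handing in.

```bash
python3 -c "
from plant import order
print(order.sign_off())"
```

```text
the job is handed in; nothing more can be done
None
```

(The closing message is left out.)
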